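Find the dry mould and set it in the tile press

ROBOT

A 6-joint arm with a two-finger parallel gripper is mounted at the origin on the work surface. World frame = base frame: x ahead of the robot, y to its left, z up, the work surface at z = 0. Lengths are in mm, angles in degrees, forces in N, time in s.
With the tool pointing down it reaches from about 350 to 850 mm from the base axis. Payload 8.1 kg.
Tool frame: the origin (TCP) lies on the centre line of the jaws, within the pads' length; the fingertips stand 19 mm ahead of it and the grasp point (between the pads) is the TCP; z points along the fingers, y is the direction in which the jaws open and shut (so a half turn about z gives the same grasp; the last joint's range is limited). The gripper opens to 85 mm and grips with 20 to 120 N. Pads are 22 mm wide; open, the fingers measure 114 mm over their backs; the gripper's body (76 mm by 85 mm) begins 54 mm behind the grasp point. The pads swing forward as they close: fully open they stand 13 mm farther back than shut.
Start: joints at [66.956, 7.471, 85.268, -0, 87.261, -4.893], TCP at [186.895, 570.154, 250.292] pointing down, gripper open.
Joint ranges: [-169.43, 169.43], [-51.17, 129.36], [1.28, 143.12], [-76.62, 256.62], [0, 156.53], [-152.29, 152.29]. Speed limits (degrees/s): [136.94, 136.94, 159.86, 180, 180, 180].

INTERFACE

Orientations are given as [roll, pitch, yaw] about the fixed x, y, z axes, in that order (R = Rz(yaw) Ry(pitch) Rx(roll)).
In Python, from bench import r, viewer gives the robot as it stands.
- The arm moves only by the tool carry_out, never from a script. Its argument "commands" is a list that holds one entry, the list of rows, each a list of 7 numbers: the finger opening in mm, from 0 to 85.4, then the shift along the tool's x, y, z in mm, then the turn, a rotation vector about the tool's x, y, z in degrees. A call has 1 to 5 rows; each row is the pose to reach, as a shift and turn from the pose commanded when the call began, along the tool's axes at that moment; what a row does not reach only later rows make up. A row lasts 1/8 s, in which the tool goes at most 62.5 mm and 10.7 degrees, less where a joint would pass 70% of its speed; a pose out of reach is approached as far as the arm can. A call with a gripper value outside its range is refused whole. The fingers move at their own pace and stop on an object; "grip_force" is the grip in N (left out, the last holds). Time passes only in rows, so rows that repeat a pose let the fingers close. It gives the time, the measured TCP pose, the force and the opening at its end, in the units of the state.
- r.sense(): the state, without advancing time (a new reading comes with each control period).
- viewer.snapshot(name): name is "scene" or "top"; returns the picture (480x640x3 uint8, red, green, blue); there is no depth.
- viewer.calibration(name): a dict with "camera_matrix" (3x3 intrinsics, pixels), "rvec" (rotation vector, rad) and "tvec" (3), from world to camera coordinates, as OpenCV has them. Camera axes: x right, y down, z forward; pixel columns grow to the right and rows downward; lengths in mm; the calibration is good to about 2 mm. A picture is of the moment at which its call begins. calibration takes no time and is no camera call.
- r.hand_in(): hands the job in, once; it reports no verdict.
The state is a dict: "time": time; "joint_pos": joint angles; "qd": joint speeds; "joint_efforts": joint torques, N m; "tool_pos": TCP position; "tcp_rot": TCP orientation; "ft_force": force on the tool from outside, world axes, zero at the start; "wrist_torque": the same for the moment, N m; "finger_gap": finger opening in mm.
Only numpy, scipy, OpenCV 4.12 (cv2) and the standard library are available. Lean on these libraries where they do the work, as an engineer would, in place of code of your own. Each camera call takes 0.05 s, during which the arm holds its last target. There are 200 camera calls.

TASK

The four plaster tile moulds in the drying rack look alike, but one has dried out and is clearly lighter in the hand than the three that are still damp: find the dry one by its weight, and leave the damp ones lying flat in the rack's bays. Set the dry mould fish side up in the pocket of the open tile press and push it down past the ball catches until it lies flush with the deck; lower moulds, do not let them drop, because plaster chips. Do not disturb the water pot and the tools lying about.

Things in the scene. Friction and masses are not known exactly. Their poses are not given: they have to be found in the camera images.
- mould_1: plaster tile mould, cream block 140 (x) x 50 (y) x 40 mm high, fish cut in its top; origin at the centre of its underside. All four look alike and weigh 0.47 to 0.53 kg if damp (three) or 0.28 to 0.32 kg if dry (one); any may lie in any bay, fish up, its x about along the rack's. Chips if dropped 12 mm; set down from up to 4 mm is fine
- mould_2: as mould_1
- mould_3: as mould_1
- mould_4: as mould_1
- rack: fixed wooden drying rack; origin at the centre of its underside, z up, open front towards -x (robot). Five plywood dividers, 16 mm thick, 85 mm high, at y -164, -82, 0, 82, 164, from x -36 to +79 mm; low back rail behind them. Moulds lie along x in the four bays between, their centres at about x -25 mm
- bays (a point): centre of the rack's slatted floor (30 mm above the table, x -43 to +79 mm), rack's axes. Bay centres at y -123, -41, 41, 123. Only 8 mm is free beside a mould, so fingers cannot get between it and the dividers: take it by the end, of which about 60 mm sticks out in front, 32 mm from the next one. Lifts straight up
- press: fixed blue hand tile press, open, platen folded back behind it; origin on the table under the pocket's centre, x along the pocket towards hinge and platen, z up. Deck 230 (x) x 200 (y) mm, 60 mm above the table; hinge and platen from x 115 to 410 mm, under 90 mm high
- pocket (a point): centre of the pocket's floor, 20 mm above the table, press's axes. Pocket 144 (x) x 55 (y) x 40 mm deep, 5 mm bevel round its mouth: a mould fits loosely, either way round, and is flush with the deck when home
- pocket_mouth (a point): centre of the pocket at deck height, 40 mm above its floor. In the middle of each long side a finger slot, x -25 to +25 mm, as deep as the pocket, runs out through the deck's side: a mould held round its middle can be let right down. On either side of the slots, 10 mm from the pocket, steel thickness stops stand 12 mm above the deck (x 34 to 106 mm each way) and keep fingers out
- rear_catch (a point): one of two sprung steel balls, 18 mm across, in the middle of the pocket's end walls (the other at -x), centre 4.5 mm above the floor, standing 3.6 mm into the pocket. A mould lowered in comes to rest on them about 10 mm proud; 8 to 20 N down on its middle sends it past them. If one end stays up, press that end
- water_pot: bystander: blue ceramic cup, 76 mm across, 85 mm high; origin at the centre of its underside
- brush: bystander: brush 180 mm long lying on the table between robot and work; origin below its middle, x along it
- wood_knife: bystander: wooden clay paddle with a flat blade, 190 mm long, lying on the table between robot and work; origin below its middle, x along it
- rib: bystander: oval wooden rib 112 x 64 x 8 mm lying flat between robot and work; origin at the centre of its underside
Mind the look-alikes: they are no part of the job. What is shaped like the mould_3 but orange, red or yellow is not meant.

How it is judged (in metres and radians):
At the end, for the whole second after the job is handed in: One mould lies in the pocket: 2 mm from the floor (flush), 5 mm from centre, level to 0.03 rad, along it to 0.06 rad. The other three lie flat (0.08 rad) on the rack floor (5 mm), centres at rack x -55 to +20, y -150 to +150 mm, each weighing over 3.9 N on it, so they are damp. All at rest (((z of mould_1 in the frame of pocket below 0.002 m and horizontal distance between mould_1 and pocket below 0.005 m and angle between mould_1's own z axis and vertical below 0.03 rad and angle between the x axis of mould_1 and the x axis of pocket, either way round below 0.06 rad) or (z of mould_2 in the frame of pocket below 0.002 m and horizontal distance between mould_2 and pocket below 0.005 m and angle between mould_2's own z axis and vertical below 0.03 rad and angle between the x axis of mould_2 and the x axis of pocket, either way round below 0.06 rad) or (z of mould_3 in the frame of pocket below 0.002 m and horizontal distance between mould_3 and pocket below 0.005 m and angle between mould_3's own z axis and vertical below 0.03 rad and angle between the x axis of mould_3 and the x axis of pocket, either way round below 0.06 rad) or (z of mould_4 in the frame of pocket below 0.002 m and horizontal distance between mould_4 and pocket below 0.005 m and angle between mould_4's own z axis and vertical below 0.03 rad and angle between the x axis of mould_4 and the x axis of pocket, either way round below 0.06 rad)) and ((z of mould_1 in the frame of pocket below 0.002 m and horizontal distance between mould_1 and pocket below 0.005 m and angle between mould_1's own z axis and vertical below 0.03 rad and angle between the x axis of mould_1 and the x axis of pocket, either way round below 0.06 rad) or (contact force between mould_1 and rack above 3.9 N and x of mould_1 in the frame of rack between -0.055 and 0.02 m and y of mould_1 in the frame of rack between -0.15 and 0.15 m and z of mould_1 in the frame of rack between 0.025 and 0.035 m and angle between mould_1's own z axis and vertical below 0.08 rad)) and ((z of mould_2 in the frame of pocket below 0.002 m and horizontal distance between mould_2 and pocket below 0.005 m and angle between mould_2's own z axis and vertical below 0.03 rad and angle between the x axis of mould_2 and the x axis of pocket, either way round below 0.06 rad) or (contact force between mould_2 and rack above 3.9 N and x of mould_2 in the frame of rack between -0.055 and 0.02 m and y of mould_2 in the frame of rack between -0.15 and 0.15 m and z of mould_2 in the frame of rack between 0.025 and 0.035 m and angle between mould_2's own z axis and vertical below 0.08 rad)) and ((z of mould_3 in the frame of pocket below 0.002 m and horizontal distance between mould_3 and pocket below 0.005 m and angle between mould_3's own z axis and vertical below 0.03 rad and angle between the x axis of mould_3 and the x axis of pocket, either way round below 0.06 rad) or (contact force between mould_3 and rack above 3.9 N and x of mould_3 in the frame of rack between -0.055 and 0.02 m and y of mould_3 in the frame of rack between -0.15 and 0.15 m and z of mould_3 in the frame of rack between 0.025 and 0.035 m and angle between mould_3's own z axis and vertical below 0.08 rad)) and ((z of mould_4 in the frame of pocket below 0.002 m and horizontal distance between mould_4 and pocket below 0.005 m and angle between mould_4's own z axis and vertical below 0.03 rad and angle between the x axis of mould_4 and the x axis of pocket, either way round below 0.06 rad) or (contact force between mould_4 and rack above 3.9 N and x of mould_4 in the frame of rack between -0.055 and 0.02 m and y of mould_4 in the frame of rack between -0.15 and 0.15 m and z of mould_4 in the frame of rack between 0.025 and 0.035 m and angle between mould_4's own z axis and vertical below 0.08 rad)) and linear speed of each of mould_1, mould_2, mould_3, mould_4 below 0.01 m/s); the robot touches nothing.
It fails at once if a mould is let fall (moving faster than 0.5 m/s with no finger on it, as after a drop of about 13 mm) ((linear speed of mould_1 above 0.5 m/s and contact force between the fingers and mould_1 below 0.05 N) or (linear speed of mould_2 above 0.5 m/s and contact force between the fingers and mould_2 below 0.05 N) or (linear speed of mould_3 above 0.5 m/s and contact force between the fingers and mould_3 below 0.05 N) or (linear speed of mould_4 above 0.5 m/s and contact force between the fingers and mould_4 below 0.05 N)).
It fails at once if a bystander (water pot, brush, wooden paddle, rib) is shifted by more than 30 mm (distance of any of water_pot, brush, wood_knife, rib from where it was at the start of the episode above 0.03 m).
It also fails if it takes over 72 s, if anything falls off the work surface, if the arm or the gripper's body presses on something with over 40 N, if the wrist force passes 120 N, or if a joint passes its speed limit or range.

## Working session

There is one attempt and no reset: what is moved stays moved. The work goes in short steps, Python scripts to look and compute and a tool call to move; the robot and the scene stay as the last step left them, time stands still between calls to the robot, and variables do not carry over. Pictures are saved under pics/ and viewed, about 8 in all and at most 12, crops included, and the job is handed in when it is done.

Besides the shell and the picture viewer there is one more tool, called after "Call:" as a command line: name --argument value ..., lists and objects as JSON in quotes. carry_out: Moves the arm, as the interface text tells. Its arguments: {"type":"object","properties":{"commands":{"type":"array","items":{"type":"array","items":{"type":"array","items":{"type":"number"}}}},"grip_force":{"type":"number"}},"required":["commands"]}

```bash
mkdir -p pics; ls; python3 - <<'E'
from bench import r,viewer
import cv2
s=r.sense(); print(s)
for n in("scene","top"):
    cv2.imwrite(f"pics/{n}0.png",viewer.snapshot(n)[:,:,::-1]); print(n,viewer.calibration(n))
E
```

```text
pics
{'time': 0.0, 'joint_pos': array([ 6.69563675e+01,  7.51652583e+00,  8.53290593e+01, -5.53206315e-04,
        8.72615385e+01, -4.89444240e+00]), 'qd': array([ 0.03673664, -0.00264812,  0.02358445,  0.08989704, -0.0231643 ,
       -0.0162657 ]), 'joint_efforts': array([-1.37484194e-04, -5.69374180e+01, -5.00574124e+01, -4.72702743e-05,
        1.44221078e-02, -1.61290825e-05]), 'tool_pos': array([186.68915327, 569.67578488, 249.2317283 ]), 'tcp_rot': array([-1.79893220e+02, -8.58930304e-03,  1.61850829e+02]), 'ft_force': array([ 0.263753  ,  0.51873035, -0.23636874]), 'wrist_torque': array([-0.02236316,  0.04263757, -0.01690174]), 'finger_gap': 85.10625615119567}
scene {'camera_matrix': array([[448.81973276,   0.        , 313.42176952],
       [  0.        , 448.81973276, 237.87049817],
       [  0.        ,   0.        ,   1.        ]]), 'rvec': array([ 2.38160358,  1.03189922, -0.29248108]), 'tvec': array([-355.8011355 , -247.52048936, 1226.56412188])}
top {'camera_matrix': array([[588.21755133,   0.        , 320.657813  ],
       [  0.        , 588.21755133, 244.03630963],
       [  0.        ,   0.        ,   1.        ]]), 'rvec': array([ 2.18365797, -2.16716821,  0.12445167]), 'tvec': array([  -1.7522407 ,  496.3083883 , 1266.37209548])}
```

View pics/scene0.png

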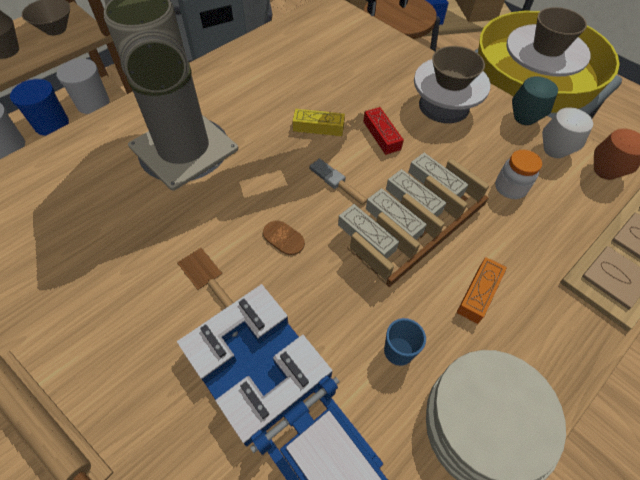

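View pics/top0.png

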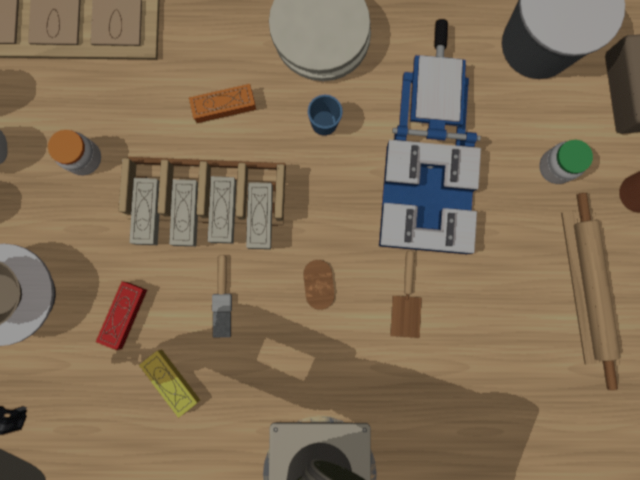

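The four cream moulds lie in the rack, top view at about (144,211), (183,212), (221,210), (260,215). The orange (222,103), red (121,315) and yellow (168,383) blocks are the look-alikes and are ignored. The press deck is at about (430,197), and there is free table at about (335,200).

```bash
cat > h.py <<'E'
import numpy as np,cv2
from bench import r,viewer
from scipy.spatial.transform import Rotation as R
def ray(n,uv,z):
    c=viewer.calibration(n);K=c["camera_matrix"];M=cv2.Rodrigues(c["rvec"])[0];t=c["tvec"]
    uv=np.atleast_2d(np.float64(uv)); d=np.c_[uv,np.ones(len(uv))]@np.linalg.inv(K).T@M; o=-M.T@t
    return (o+d*((z-o[2])/d[:,2])[:,None])[:,:2]
def go(x,y,z,yaw,s=None):
    s=s or r.sense(); T=R.from_euler('xyz',s["tcp_rot"],degrees=True)
    G=R.from_euler('xyz',[180,0,yaw],degrees=True)
    print("shift",T.inv().apply(np.array([x,y,z])-s["tool_pos"]).round(1),"turn",(T.inv()*G).as_rotvec(degrees=True).round(1))
def rect(c):
    (c0,(w,h),a)=cv2.minAreaRect(np.float32(c)); p=cv2.boxPoints((c0,(w,h),a))
    e=[p[1]-p[0],p[2]-p[1]]; e=max(e,key=np.linalg.norm); an=np.degrees(np.arctan2(e[1],e[0]))
    return np.round(c0,1),round(max(w,h),1),round(min(w,h),1),round((an+90)%180-90,2)
E
python3 - <<'E'
from h import *
im=cv2.imread("pics/top0.png"); hsv=cv2.cvtColor(im,cv2.COLOR_BGR2HSV)
def cs(m,amin): 
    m=cv2.morphologyEx(m,cv2.MORPH_CLOSE,np.ones((5,5)));m=cv2.morphologyEx(m,cv2.MORPH_OPEN,np.ones((3,3)))
    return [c[:,0] for c in cv2.findContours(m,0,1)[0] if cv2.contourArea(c)>amin]
print("hsv mould",hsv[236,134],hsv[211,144],"deck",hsv[150,400],"blue",hsv[200,430],"wood",hsv[260,150],"div",hsv[180,126])
m=cv2.inRange(hsv,(0,0,110),(179,75,255)); 
box=np.zeros_like(m); box[165:255,115:290]=255
print("MOULDS")
for c in cs(m&box,500): print(cv2.boundingRect(c),rect(ray("top",c,70)))
box[:]=0; box[135:260,375:485]=255
m=cv2.inRange(hsv,(0,0,120),(179,60,255))
print("DECK")
c=cs(m&box,500)
for k in c: print(cv2.boundingRect(k),rect(ray("top",k,60)))
print("all",rect(ray("top",np.vstack(c),60)))
vis=np.hstack([cv2.resize(im[130:270,100:300],None,fx=2.4,fy=2.4),cv2.resize(im[130:270,370:490],None,fx=2.4,fy=2.4)])
cv2.imwrite("pics/crop1.png",vis)
E
```

```text
hsv mould [ 23  34 137] [ 23  31 149] deck [ 15   3 155] blue [107 164 106] wood [ 17 100 146] div [ 18  91 138]
MOULDS
(246, 182, 25, 66) (array([554.2, 136.2]), 139.7, 50.9, np.float32(0.47))
(169, 179, 27, 66) (array([558.9, 297.9]), 140.4, 50.5, np.float32(-1.18))
(129, 178, 28, 66) (array([560.6, 381. ]), 141.3, 49.6, np.float32(-1.73))
(207, 176, 27, 66) (array([566. , 216.9]), 140.8, 50.6, np.float32(-1.42))
DECK
(381, 203, 96, 50) (array([ 530.8, -229.9]), 201.4, 91.1, np.float32(85.2))
(386, 140, 95, 49) (array([ 670.5, -241.4]), 201.5, 91.4, np.float32(85.28))
all (array([ 600.8, -235.7]), 231.4, 201.5, np.float32(-4.75))
```

View pics/crop1.png

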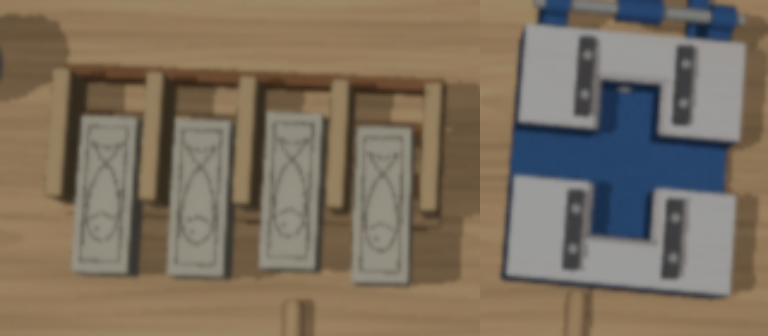

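```bash
python3 -c "
from h import *
go(518.6,382.3,160,178.5)"
```

```text
shift [-373.8  -74.5   89.4] turn [ -0.1  -0.  -16.7]
```

Call:
carry_out --commands '[[[64,-58,-11,10,0,0,-4],[64,-116,-23,25,0,0,-8],[64,-174,-35,40,0,0,-12],[64,-232,-46,55,0,0,-16.7],[64,-290,-58,70,0,0,-16.7]]]' --grip_force 90

```text
time: 0.72
tool_pos: [445.7, 423.4, 179.4]
tcp_rot: [-180.0, -0.0, 178.6]
ft_force: [0.9, 1.5, 0.6]
finger_gap: 64.2
```

```bash
python3 -c "
from h import *
go(518.6,382.3,120,178.5); print(r.sense())"
```

```text
shift [-73.9 -39.3  59.4] turn [-0.  -0.   0.1]
{'time': 0.725, 'joint_pos': array([ 3.87528320e+01,  1.21387595e+01,  8.75385128e+01,  5.92879041e-03,
        8.03542667e+01, -4.98732075e+01]), 'qd': array([-42.40686177,  22.43115138, -12.58245254,   0.05253546,
        -9.98233237, -40.26772002]), 'joint_efforts': array([  3.60385448, -62.71770716, -46.5305829 ,  -0.18167677,
         0.69198584,   0.80579331]), 'tool_pos': array([445.66255469, 423.41682185, 179.39834385]), 'tcp_rot': array([-1.79984142e+02, -2.78820054e-02,  1.78625041e+02]), 'ft_force': array([0.94505257, 1.46442156, 0.57262424]), 'wrist_torque': array([0.00687251, 0.01661008, 0.0340588 ]), 'finger_gap': 64.16041709426686}
```

Call:
carry_out --commands '[[[64,-38,-20.5,30,0,0,0],[64,-75.4,-40.5,60,0,0,0],[64,-75.4,-40.5,60,0,0,0],[64,-75.4,-40.5,60,0,0,0]]]'

```text
time: 1.23
tool_pos: [518.4, 382.4, 120.1]
tcp_rot: [-180.0, -0.1, 178.5]
ft_force: [-0.3, 0.2, -0.1]
finger_gap: 63.9
```

```bash
python3 -c "
from h import *
go(518.6,382.3,53,178.5); print(r.sense()['ft_force'])
im=viewer.snapshot('top'); cv2.imwrite('pics/a.png',cv2.resize(im[130:290,100:340,::-1],None,fx=3,fy=3))"
```

```text
shift [-0.3 -0.  67.1] turn [-0.  -0.1  0. ]
[-0.34696313  0.16484242 -0.07225241]
```

View pics/a.png

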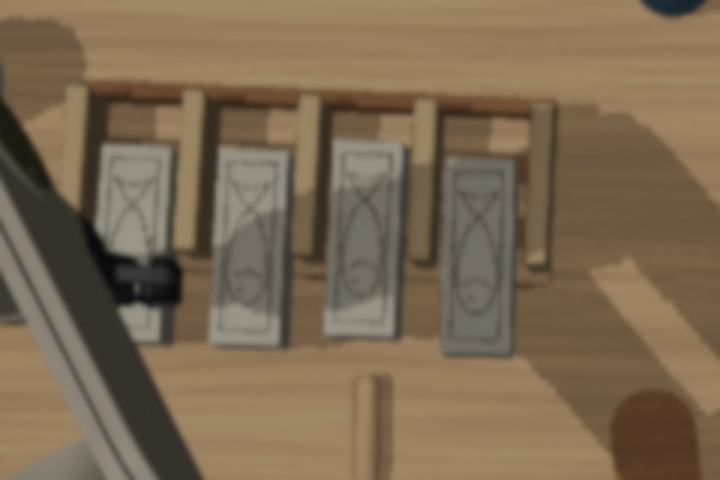

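The gripper is at the front end of mould A (crop pixel (140,275)), with its fingers straddling the block. Next I descend, grip and weigh.

Call:
carry_out --commands '[[[64,0,0,35,0,0,0],[64,0,0,67,0,0,0],[64,0,0,67,0,0,0],[44,0,0,67,0,0,0],[44,0,0,67,0,0,0]]]'

```text
time: 1.9
tool_pos: [519.4, 383.4, 55.5]
tcp_rot: [179.9, 0.1, 178.6]
ft_force: [-3.6, -0.4, 2.8]
finger_gap: 49.2
```

Call:
carry_out --commands '[[[44,0,0,0,0,0,0],[44,0,0,0,0,0,0]]]'

```text
time: 2.15
tool_pos: [519.4, 383.4, 55.4]
tcp_rot: [179.9, 0.1, 178.6]
ft_force: [-4.2, 0.9, 7.2]
finger_gap: 48.8
```

Call:
carry_out --commands '[[[44,0,0,-3,0,0,0],[44,0,0,-7,0,0,0],[44,0,0,-9,0,0,0],[44,0,0,-9,0,0,0],[44,0,0,-9,0,0,0]]]'

```text
time: 2.78
tool_pos: [518.6, 382.2, 62.0]
tcp_rot: [-180.0, -0.0, 178.5]
ft_force: [0.5, 1.2, -3.8]
finger_gap: 48.7
```

```bash
python3 -c "
from h import *
for i in range(3):
  s=r.sense();print(s['ft_force'],s['wrist_torque']); im=viewer.snapshot('scene')
cv2.imwrite('pics/b.png',cv2.resize(im[120:300,300:520,::-1],None,fx=3,fy=3))"
```

```text
[ 0.51949061  1.20717919 -3.80562007] [-0.05814558  0.14518132 -0.00680973]
[ 1.07177413  0.39031915 -4.07347712] [-0.00942221  0.24392945 -0.02483747]
[ 0.7432023   0.31479009 -5.55049876] [-0.01859923  0.19130564 -0.02072825]
```

View pics/b.png

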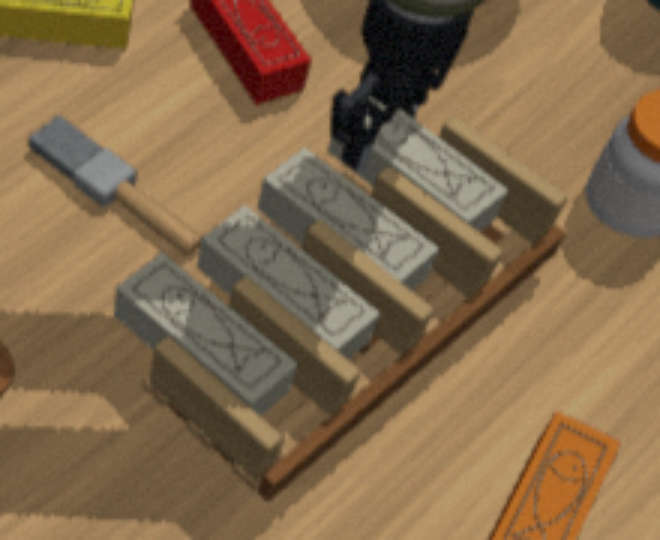

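Mould A is gripped by its front end and lifted clear and level, at crop pixel (440,170). I average more readings before deciding.

```bash
cat >> h.py <<'E'
def weigh(n=16):
    a=[]
    for i in range(n): s=r.sense(); a.append(np.r_[s['ft_force'],s['wrist_torque']]); viewer.snapshot('top')
    a=np.array(a); print("mean",a.mean(0).round(2),"sd",a.std(0).round(2),s['time'],s['tool_pos'].round(1))
E
python3 -c "
from h import *
weigh()"
```

```text
mean [ 0.05 -0.   -4.96 -0.01  0.2  -0.01] sd [0.51 0.58 0.33 0.03 0.03 0.03] 3.675 [518.8 382.3  62.3]
```

Mould A weighs 5.0 N, so it is damp. I lower it back and go to bay B.

Call:
carry_out --commands '[[[44,0,0,3,0,0,0],[44,0,0,6,0,0,0],[44,0,0,8,0,0,0],[44,0,0,8,0,0,0],[64,0,0,8,0,0,0]]]'

```text
time: 4.35
tool_pos: [519.4, 382.7, 55.1]
tcp_rot: [179.9, 0.1, 178.6]
ft_force: [0.1, -0.9, -0.1]
finger_gap: 63.8
```

Call:
carry_out --commands '[[[64,0,0,0,0,0,0],[64,0,0,-26,0,0,0],[64,0,0,-54,0,0,0],[64,-0.5,-42,-54,0,0,-0.3],[64,-0.5,-83.6,-54,0,0,-0.3]]]'

```text
time: 4.97
tool_pos: [517.6, 298.4, 109.1]
tcp_rot: [180.0, 0.1, 178.9]
ft_force: [0.6, 0.2, -0.2]
finger_gap: 64.1
```

Call:
carry_out --commands '[[[64,0,0,0,0,0,0],[64,0,0,28,0,0,0],[64,0,0,54,0,0,0],[64,0,0,54,0,0,0],[44,0,0,54,0,0,0]]]'

```text
time: 5.6
tool_pos: [517.5, 299.3, 55.3]
tcp_rot: [180.0, 0.0, 178.9]
ft_force: [-1.8, -2.0, 2.8]
finger_gap: 48.9
```

Call:
carry_out --commands '[[[44,0,0,0,0,0,0],[44,0,0,0,0,0,0],[44,0,0,0,0,0,0]]]'

```text
time: 5.98
tool_pos: [517.7, 299.2, 55.3]
tcp_rot: [179.9, 0.1, 178.9]
ft_force: [-1.0, 1.6, 3.5]
finger_gap: 48.9
```

Call:
carry_out --commands '[[[44,0,0,-3,0,0,0],[44,0,0,-6,0,0,0],[44,0,0,-9,0,0,0],[44,0,0,-9,0,0,0],[44,0,0,-9,0,0,0]]]'

```text
time: 6.6
tool_pos: [517.1, 298.7, 63.2]
tcp_rot: [-180.0, -0.0, 178.8]
ft_force: [-0.6, -0.3, -2.6]
finger_gap: 48.9
```

```bash
python3 -c "
from h import *
weigh(12)"
```

```text
mean [ 0.04  0.15 -2.65  0.01  0.13 -0.  ] sd [0.45 0.42 0.49 0.03 0.03 0.03] 7.15 [517.1 298.7  63.3]
```

Mould B weighs about 2.65 N against 5.0 N for A, and the moment has the same ratio (0.13 against 0.20 N m), so B is the dry one. I lift it out and put it on the free table between rack and press, to take it again round its middle.

Call:
carry_out --commands '[[[44,0,0,-14,0,0,0],[44,0,0,-32,0,0,0],[44,0,0,-52,0,0,0],[44,0,0,-72,0,0,0],[44,0,0,-87,0,0,0]]]'

```text
time: 7.82
tool_pos: [517.8, 299.0, 152.7]
tcp_rot: [179.9, 0.1, 178.8]
ft_force: [-0.9, -0.0, -2.5]
finger_gap: 48.8
```

Call:
carry_out --commands '[[[44,0,-20,0,0,0,0.3],[44,-4,-60,0,0,0,1],[44,-10,-105,0,0,0,1.7],[44,-14,-150,0,0,0,2.5],[44,-18,-195,0,0,0,3.5]]]'

```text
time: 8.45
tool_pos: [530.3, 101.0, 149.5]
tcp_rot: [-180.0, -0.1, 175.3]
ft_force: [0.4, 0.6, -2.4]
finger_gap: 49.0
```

Call:
carry_out --commands '[[[44,0,-45,0,0,0,0],[44,0,-85,0,0,0,0],[44,0,-115,0,0,0,0],[44,0,-125,0,0,0,0],[44,0,-125,0,0,0,0]]]'

```text
time: 9.07
tool_pos: [520.5, -21.8, 149.9]
tcp_rot: [180.0, -0.0, 175.3]
ft_force: [-0.6, -1.0, -1.9]
finger_gap: 48.9
```

```bash
python3 -c "
from h import *
weigh(6)
cv2.imwrite('pics/c.png',np.hstack([viewer.snapshot('scene')[100:400,200:480,::-1],viewer.snapshot('top')[80:380,200:480,::-1]]))"
```

```text
mean [ 0.04  0.12 -3.05 -0.    0.12 -0.  ] sd [0.37 0.77 0.71 0.02 0.03 0.02] 9.325 [521.1 -20.3 150.2]
```

View pics/c.png

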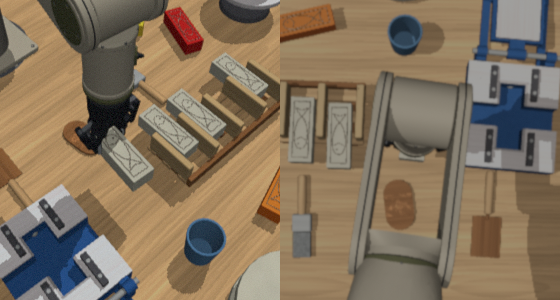

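The mould is held level at crop pixel (128,160), over free table between the rack and the press, with the rib in front of it. I lower it gently.

Call:
carry_out --commands '[[[44,0,0,20,0,0,0],[44,0,0,45,0,0,0],[44,0,0,70,0,0,0],[44,0,0,92,0,0,0],[44,0,0,108,0,0,0]]]'

```text
time: 10.1
tool_pos: [520.7, -20.8, 41.2]
tcp_rot: [180.0, -0.1, 175.4]
ft_force: [0.5, -0.3, -2.0]
finger_gap: 49.0
```

Call:
carry_out --commands '[[[44,0,0,6,0,0,0],[44,0,0,9,0,0,0],[44,0,0,11,0,0,0],[44,0,0,12,0,0,0]]]'

```text
time: 10.6
tool_pos: [521.6, -21.3, 30.9]
tcp_rot: [-180.0, 0.1, 175.3]
ft_force: [-1.0, 0.5, -3.2]
finger_gap: 48.8
```

Call:
carry_out --commands '[[[44,0,0,1,0,0,0],[44,0,0,2,0,0,0],[44,0,0,3,0,0,0],[44,0,0,4,0,0,0],[44,0,0,4,0,0,0]]]'

```text
time: 11.22
tool_pos: [520.9, -21.2, 26.1]
tcp_rot: [180.0, -0.0, 175.4]
ft_force: [0.0, 0.4, -3.3]
finger_gap: 48.8
```

Call:
carry_out --commands '[[[44,0,0,1,0,0,0],[44,0,0,2,0,0,0],[44,0,0,2,0,0,0]]]'

```text
time: 11.6
tool_pos: [521.2, -21.2, 25.3]
tcp_rot: [-180.0, -0.0, 175.4]
ft_force: [-6.2, -0.3, 9.9]
finger_gap: 48.5
```

Contact at TCP z 25.3. I release, rise and step aside to measure the mould before the second grasp.

Call:
carry_out --commands '[[[60,0,0,0,0,0,0],[64,0,0,0,0,0,0],[64,0,0,-30,0,0,0],[64,0,0,-75,0,0,0],[64,0,0,-120,0,0,0]]]'

```text
time: 12.22
tool_pos: [520.9, -21.2, 145.4]
tcp_rot: [180.0, -0.0, 175.3]
ft_force: [0.5, -1.3, 0.1]
finger_gap: 63.9
```

Call:
carry_out --commands '[[[64,0,45,0,0,0,0],[64,0,95,0,0,0,0],[64,0,145,0,0,0,0],[64,0,190,0,0,0,0],[64,0,190,0,0,0,0]]]'

```text
time: 12.85
tool_pos: [536.4, 171.1, 144.3]
tcp_rot: [180.0, 0.0, 175.6]
ft_force: [-0.3, 0.4, 0.2]
finger_gap: 63.9
```

```bash
python3 -c "
from h import *
im=viewer.snapshot('top')[:,:,::-1]; cv2.imwrite('pics/d.png',im)
h=cv2.cvtColor(np.ascontiguousarray(im),cv2.COLOR_BGR2HSV); m=cv2.inRange(h,(0,0,90),(179,75,255))
b=np.zeros_like(m); b[150:290,290:378]=255
m=cv2.morphologyEx(m&b,cv2.MORPH_CLOSE,np.ones((5,5)));m=cv2.morphologyEx(m,cv2.MORPH_OPEN,np.ones((3,3)))
for c in cv2.findContours(m,0,1)[0]:
  if cv2.contourArea(c)>150: print(cv2.boundingRect(c),rect(ray('top',c[:,0],40)))
print(r.sense()['tool_pos'])
cv2.imwrite('pics/d.png',cv2.resize(im[120:320,230:480],None,fx=2.5,fy=2.5))"
```

```text
(319, 181, 29, 67) (array([561.4, -24.5]), 143.5, 52.0, np.float32(-5.79))
[536.34700269 169.46297678 144.1737496 ]
```

View pics/d.png

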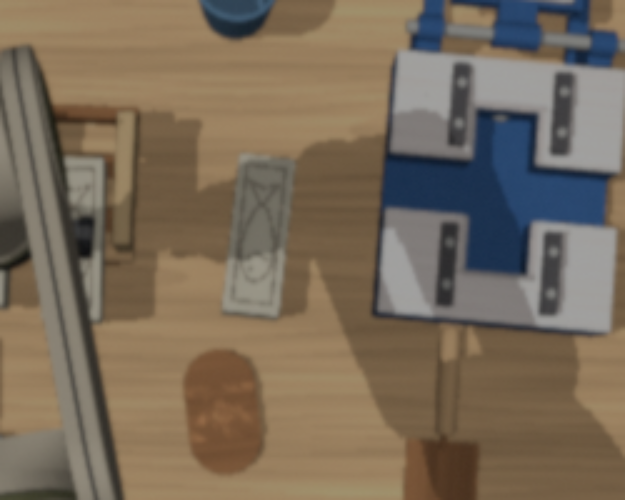

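The mould lies flat at crop pixel (258,235), free of rib, press and rack. It measures (561.4, -24.5), against (562.8, -24.6) expected from the release pose, which agree.

```bash
python3 -c "
from h import *
go(562.3,-24.5,100,175.25)"
```

```text
shift [ -41.1 -191.3   44.2] turn [-0.   0.   0.3]
```

Call:
carry_out --commands '[[[64,-10,-45,0,0,0,0],[64,-22,-100,10,0,0,0],[64,-34,-155,25,0,0,0],[64,-41.2,-191,44,0,0,0],[64,-41.2,-191,44,0,0,0]]]'

```text
time: 13.52
tool_pos: [560.5, -29.3, 98.4]
tcp_rot: [-180.0, -0.2, 175.1]
ft_force: [-0.5, -0.1, -0.3]
finger_gap: 64.1
```

Call:
carry_out --commands '[[[64,0,0,0,0,0,0],[64,0,0,0,0,0,0]]]'

```text
time: 13.78
tool_pos: [562.4, -24.9, 101.0]
tcp_rot: [180.0, 0.1, 175.4]
ft_force: [0.9, -0.1, 0.4]
finger_gap: 63.8
```

```bash
python3 -c "
from h import *
go(562.3,-24.5,25.5,175.25)"
```

```text
shift [ 0.2  0.4 75.5] turn [0.  0.1 0.1]
```

Call:
carry_out --commands '[[[64,0,0.4,25,0,0,0],[64,0,0.4,55,0,0,0],[64,0,0.4,75,0,0,0],[64,0,0.4,75,0,0,0],[44,0,0.4,75,0,0,0]]]'

```text
time: 14.4
tool_pos: [563.0, -25.0, 26.7]
tcp_rot: [-180.0, 0.1, 175.4]
ft_force: [2.7, 0.0, -0.8]
finger_gap: 49.0
```

Call:
carry_out --commands '[[[44,0,0,0,0,0,0],[44,0,0,0,0,0,0],[44,0,0,0,0,0,0]]]'

```text
time: 14.78
tool_pos: [563.1, -25.2, 26.6]
tcp_rot: [180.0, 0.1, 175.4]
ft_force: [-0.8, 0.4, 7.3]
finger_gap: 48.9
```

Call:
carry_out --commands '[[[44,0,0,-8,0,0,0],[44,0,0,-28,0,0,0],[44,0,0,-55,0,0,0],[44,0,0,-80,0,0,0],[44,0,0,-95,0,0,0]]]'

```text
time: 15.4
tool_pos: [563.0, -25.3, 123.0]
tcp_rot: [-180.0, 0.2, 175.3]
ft_force: [0.1, -0.3, -3.3]
finger_gap: 49.0
```

```bash
python3 -c "
from h import *
weigh(6)
go(600.8,-235.7,120,175.25)"
```

```text
mean [ 0.41  0.28 -2.48 -0.01 -0.01  0.01] sd [0.93 0.69 0.88 0.03 0.05 0.01] 15.65 [561.4 -25.1 119.4]
shift [ -56.6 -206.8   -1.2] turn [ 0.  -0.1  0.1]
```

Call:
carry_out --commands '[[[44,-6,-25,0,0,0,0],[44,-20,-70,0,0,0,0],[44,-34,-120,0,0,0,0],[44,-46,-165,0,0,0,0],[44,-56,-206,0,0,0,0]]]'

```text
time: 16.32
tool_pos: [600.5, -236.4, 118.6]
tcp_rot: [180.0, -0.1, 175.3]
ft_force: [0.8, -0.1, -1.8]
finger_gap: 48.6
```

Call:
carry_out --commands '[[[44,0,0,0,0,0,0],[44,0,0,0,0,0,0],[44,0,0,0,0,0,0]]]'

```text
time: 16.7
tool_pos: [600.8, -233.6, 119.6]
tcp_rot: [180.0, -0.1, 175.4]
ft_force: [-0.0, -1.4, -4.3]
finger_gap: 48.9
```

```bash
python3 -c "
from h import *
s=r.sense(); print(s['tool_pos'],s['tcp_rot']); go(600.8,-235.7,90,175.25)
cv2.imwrite('pics/e.png',np.hstack([cv2.resize(viewer.snapshot(n)[a:a+150,b:b+200,::-1],(400,300)) for n,a,b in(('scene',270,160),('top',120,330))]))"
```

```text
[ 600.8349342  -233.60273519  119.55865599] [ 1.79955435e+02 -7.39356396e-02  1.75416187e+02]
shift [-0.2 -2.1 29.6] turn [ 0.  -0.1  0.2]
```

View pics/e.png

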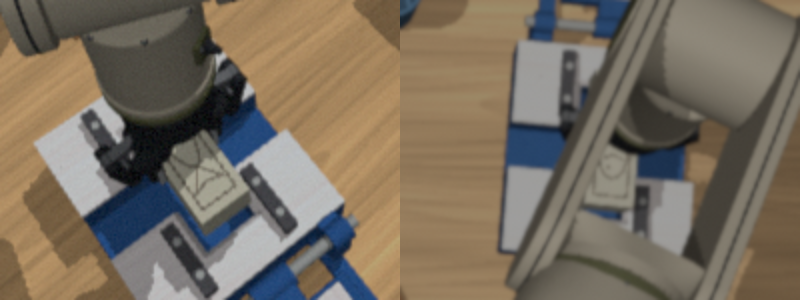

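The mould hangs over the pocket, aligned with it (left crop (205,190), pocket behind at (215,235)). I correct y by 2 mm and lower.

Call:
carry_out --commands '[[[44,0,-2,10,0,0,0.15],[44,-0.2,-2,22,0,0,0.15],[44,-0.2,-2,31,0,0,0.15],[44,-0.2,-2,31,0,0,0.15],[44,-0.2,-2,31,0,0,0.15]]]'

```text
time: 17.42
tool_pos: [601.3, -237.1, 89.4]
tcp_rot: [-180.0, 0.0, 175.2]
ft_force: [-0.6, 0.0, -2.4]
finger_gap: 48.9
```

Call:
carry_out --commands '[[[44,0,0,3,0,0,0],[44,0,0,6,0,0,0],[44,0,0,9,0,0,0],[44,0,0,11,0,0,0],[44,0,0,11,0,0,0]]]'

```text
time: 18.05
tool_pos: [601.0, -236.9, 78.0]
tcp_rot: [180.0, -0.0, 175.2]
ft_force: [-0.8, -0.2, -2.9]
finger_gap: 48.9
```

Call:
carry_out --commands '[[[44,0,1,4,0,0,0],[44,0,1,8,0,0,0],[44,0,1,12,0,0,0],[44,0,1,16,0,0,0],[44,0,1,17,0,0,0]]]'

```text
time: 18.68
tool_pos: [601.0, -235.9, 60.7]
tcp_rot: [180.0, -0.0, 175.2]
ft_force: [-0.8, 0.8, -2.4]
finger_gap: 48.7
```

Call:
carry_out --commands '[[[44,0,0,2,0,0,0],[44,0,0,4,0,0,0],[44,0,0,4,0,0,0]]]'

```text
time: 19.05
tool_pos: [601.2, -236.0, 57.1]
tcp_rot: [180.0, -0.0, 175.2]
ft_force: [-0.6, 0.4, -2.7]
finger_gap: 49.1
```

Free so far. I go on down to the catches and through them, still holding.

Call:
carry_out --commands '[[[44,0,0,1,0,0,0],[44,0,0,2,0,0,0],[44,0,0,3,0,0,0],[44,0,0,4,0,0,0],[44,0,0,5,0,0,0]]]'

```text
time: 19.68
tool_pos: [601.2, -236.2, 52.5]
tcp_rot: [-180.0, -0.0, 175.2]
ft_force: [-3.3, -0.1, 2.1]
finger_gap: 48.9
```

Call:
carry_out --commands '[[[44,0,0,1,0,0,0],[44,0,0,2,0,0,0],[44,0,0,3,0,0,0],[44,0,0,4,0,0,0],[44,0,0,4,0,0,0]]]'

```text
time: 20.3
tool_pos: [601.1, -235.9, 47.9]
tcp_rot: [180.0, -0.0, 175.2]
ft_force: [-2.1, -1.0, -2.5]
finger_gap: 48.9
```

Call:
carry_out --commands '[[[44,0,0,1,0,0,0],[44,0,0,2,0,0,0],[44,0,0,3,0,0,0],[44,0,0,3,0,0,0]]]'

```text
time: 20.8
tool_pos: [601.4, -236.0, 46.6]
tcp_rot: [-180.0, 0.0, 175.2]
ft_force: [-7.7, 3.1, 11.0]
finger_gap: 48.5
```

```bash
python3 -c "
from h import *
weigh(5)"
```

```text
mean [-7.750e+00  2.580e+00  1.033e+01  3.700e-01  1.110e+00 -1.000e-02] sd [0.26 0.4  0.6  0.03 0.02 0.03] 21.0 [ 601.4 -236.    46.6]
```

TCP z is 46.6, exactly the home height. I release and rise, then close the fingers and press the middle to check.

Call:
carry_out --commands '[[[64,0,0,-1,0,0,0],[64,0,0,-1,0,0,0],[64,0,0,-1,0,0,0],[64,0,0,-25,0,0,0],[64,0,0,-60,0,0,0]]]'

```text
time: 21.68
tool_pos: [600.2, -235.4, 104.1]
tcp_rot: [179.9, -0.2, 175.2]
ft_force: [0.2, 0.1, 0.4]
finger_gap: 64.0
```

Call:
carry_out --commands '[[[0,0,0,0,0,0,0],[0,0,0,0,0,0,0],[0,0,0,0,0,0,0],[0,0,0,10,0,0,0],[0,0,0,20,0,0,0]]]'

```text
time: 22.3
tool_pos: [600.8, -235.7, 83.7]
tcp_rot: [180.0, -0.1, 175.2]
ft_force: [0.2, -0.0, -0.8]
finger_gap: 0.2
```

Call:
carry_out --commands '[[[0,0,0,1,0,0,0],[0,0,0,2,0,0,0],[0,0,0,3,0,0,0],[0,0,0,3,0,0,0]]]'

```text
time: 22.8
tool_pos: [601.5, -236.1, 82.6]
tcp_rot: [-180.0, 0.0, 175.2]
ft_force: [-0.4, 0.6, -0.8]
finger_gap: 0.1
```

Call:
carry_out --commands '[[[0,0,0,1,0,0,0],[0,0,0,2,0,0,0],[0,0,0,3,0,0,0],[0,0,0,3,0,0,0]]]'

```text
time: 23.3
tool_pos: [601.3, -236.0, 79.2]
tcp_rot: [-180.0, -0.0, 175.2]
ft_force: [0.1, 0.3, -0.4]
finger_gap: 0.3
```

Call:
carry_out --commands '[[[0,0,0,1,0,0,0],[0,0,0,2,0,0,0],[0,0,0,3,0,0,0],[0,0,0,3,0,0,0]]]'

```text
time: 23.8
tool_pos: [601.4, -236.1, 79.0]
tcp_rot: [-180.0, 0.0, 175.2]
ft_force: [-10.6, 4.8, 19.7]
finger_gap: 0.0
```

Contact at TCP z 79.0 puts the top at 60 mm, flush, and it took 20 N without giving. I retreat and check by camera.

Call:
carry_out --commands '[[[0,0,0,-20,0,0,0],[0,0,0,-60,0,0,0],[0,0,0,-110,0,0,0],[0,40,30,-130,0,0,0],[0,95,60,-130,0,0,0]]]'

```text
time: 24.42
tool_pos: [513.1, -168.6, 210.0]
tcp_rot: [-179.9, 0.4, 175.2]
ft_force: [-0.3, 0.2, 0.1]
finger_gap: -0.1
```

Call:
carry_out --commands '[[[0,50,45,0,0,0,0],[0,70,95,0,0,0,0],[0,90,145,0,0,0,0],[0,100,180,0,0,0,0],[0,100,180,0,0,0,0]]]'

```text
time: 25.05
tool_pos: [427.1, 21.3, 207.2]
tcp_rot: [180.0, 0.1, 175.4]
ft_force: [0.1, -1.3, 0.4]
finger_gap: 0.1
```

Call:
carry_out --commands '[[[0,0,0,0,0,0,0],[0,0,0,0,0,0,0],[0,0,0,0,0,0,0]]]'

```text
time: 25.42
tool_pos: [427.4, 18.6, 206.3]
tcp_rot: [-180.0, -0.0, 175.1]
ft_force: [-0.2, 0.1, 0.2]
finger_gap: -0.0
```

```bash
python3 -c "
from h import *
im=np.ascontiguousarray(viewer.snapshot('top')[:,:,::-1]); sc=viewer.snapshot('scene')[:,:,::-1]
hsv=cv2.cvtColor(im,cv2.COLOR_BGR2HSV)
m=cv2.inRange(hsv,(15,18,70),(35,80,255))
for z,(a,b,c,d) in ((60,(155,245,405,455)),(70,(165,255,115,290))):
  q=np.zeros_like(m); q[a:b,c:d]=255; q=cv2.morphologyEx(m&q,cv2.MORPH_CLOSE,np.ones((5,5)));q=cv2.morphologyEx(q,cv2.MORPH_OPEN,np.ones((3,3)))
  for k in cv2.findContours(q,0,1)[0]:
    if cv2.contourArea(k)>300: print(cv2.boundingRect(k),rect(ray('top',k[:,0],z)))
s=r.sense(); print(s['time'],s['tool_pos'],s['ft_force'])
cv2.imwrite('pics/f.png',np.hstack([sc[100:440,160:530],im[100:440,110:500]]))"
```

```text
(416, 163, 30, 67) (array([ 598.8, -233.1]), 144.1, 54.6, np.float32(-5.69))
(246, 182, 44, 73) (array([546.9, 116. ]), 154.9, 91.3, np.float32(0.71))
(128, 177, 31, 68) (array([560.8, 377.3]), 144.4, 60.5, np.float32(-2.25))
(207, 176, 29, 68) (array([564.5, 214.6]), 144.1, 56.6, np.float32(-1.22))
25.525 [427.31534591  18.78881725 206.19634962] [-0.02692955  0.58272506 -0.57643598]
```

View pics/f.png

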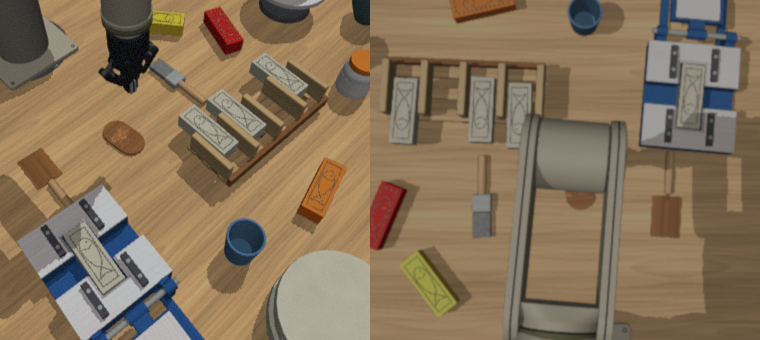

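The mould lies in the pocket at scene crop (93,255), flush. The other three are flat in the rack, and the bystanders are where they were. I hand in.

```bash
python3 -c "
from bench import r
print(r.hand_in())"
```

```text
the job is handed in; nothing more can be done
None
```

The dry mould is in the press pocket and pushed home, and the job was handed in at about 25.5 s of the 72 s allowed. No verdict came back.

- **Finding the dry one:** I lifted two moulds by their front ends. The leftmost weighed 5.0 N (damp) and went back in its bay. The next weighed 2.5 to 3.05 N over several readings, about 0.3 kg, so it is the dry one. I did not weigh the other two; with only one dry mould, they are damp by elimination.
- **Placing it:** I set the dry mould on the free table, took it again round its middle, and lowered it through the finger slots past both ball catches. The TCP ended at the computed home height (46.6 mm).
- **Flush check:** pressing the middle with closed fingers gave contact at 60.0 mm, which is deck height. It took 20 N there without giving.
- **Last pictures:** the mould is in the pocket fish side up, and the other three lie flat in the rack. The bystanders look unmoved, though the arm partly covered the rib in the top view.
- **Check that disagreed:** the final colour measurement of the moulds came out too large because it picked up neighbouring wood and shadow (pocket mould 144 × 55 mm instead of 140 × 50). Its centre was about 3 mm from the pocket centre and its angle about 0.9° off the pocket's. I relied on the TCP reading at release, under 1 mm from the pocket centre, and on the flush check.

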